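Reset a bench metering valve: seat it, then open it exactly two turns

ROBOT

A 6-joint arm with a two-finger parallel gripper is mounted at the origin on a cart in front of the work surface, level with it; the furniture and walls round the work are solid. World frame = base frame: x ahead of the robot, y to its left, z up, the work surface at z = 0. Lengths are in mm, angles in degrees, forces in N, time in s.
With the tool pointing down it reaches from about 350 to 850 mm from the base axis. Payload 8.1 kg.
Tool frame: the origin (TCP) lies between the finger pads; the fingertips stand 25 mm ahead of it and the grasp point (between the pads) lies 6 mm ahead of it (r.tcp_to_tips is the distance from the TCP to the fingertips, in mm); z points along the fingers, y is the line along which they close (so a half turn about z gives the same grasp; the last joint's range is limited). The gripper opens to 85 mm and grips with 20 to 120 N. Pads are 22 mm wide; open, the fingers measure 114 mm over their backs; the gripper's body (76 mm by 85 mm) begins 54 mm behind the grasp point. The pads swing forward as they close: fully open they stand 13 mm farther back than shut.
Start: joints at [61.054, 7.471, 85.268, -0, 87.261, -4.893], TCP at [244.527, 547.916, 256.292] pointing down, gripper open.
Joint ranges: [-169.43, 169.43], [-51.17, 129.36], [1.28, 143.12], [-76.62, 256.62], [0, 156.53], [-152.29, 152.29]. Speed limits (degrees/s): [136.94, 136.94, 159.86, 180, 180, 180].

INTERFACE

Orientations are given as [roll, pitch, yaw] about the fixed x, y, z axes, in that order (R = Rz(yaw) Ry(pitch) Rx(roll)).
In Python, from bench import r gives the robot as it stands.
- The arm moves only by the tool apply_moves, never from a script. Its arguments are lists of equal length, an entry for each row: "angular": the turn, a rotation vector about the world's x, y, z in units of 8 degrees (1.0 is 8 degrees), a list of three; "travel": the shift along the world's x, y, z in units of 40 mm (1.0 is 40 mm), a list of three; "jaw": the opening, from 0 (shut) to 1 (fully open). A call has 1 to 20 rows; each row shifts and turns the commanded pose from where the row before left it; what a row does not reach is not made up. A row lasts 1/8 s, in which the tool goes at most 62.5 mm and 10.7 degrees, less where a joint would pass 70% of its speed; a pose out of reach is approached as far as the arm can. A call is refused whole if a number of a shift passes 1 or a number of a turn 1, either way. A call with a gripper value outside its range is refused whole. The fingers move at their own pace and stop on an object; "force" is the grip in N (left out, the last holds). Time passes only in rows, so rows that do not move let the fingers close. It gives the time, the measured TCP pose, the force, the opening and the grip force at its end, in the units of the state.
- r.sense(): the state, without advancing time (a new reading comes with each control period).
- r.snapshot(name): name is "side" or "top" or "wrist"; returns a dict with "color" (400x640x3 uint8, red, green, blue), "fx", "fy", "cx", "cy" (pixels), "distortion" ([k1, k2, p1, p2, k3] as OpenCV has them; the pictures are not rectified), "R" (3x3) and "t" (3): a world point X has camera coordinates R X + t; the wrist camera has in their place "mount" (4x4, takes a point from camera to tool coordinates, whose origin is the TCP and whose axes are the flange's). Camera axes: x right, y down, z forward; pixel columns grow to the right and rows downward; lengths in mm; the calibration is good to about 2 mm. A picture is of the moment at which its call begins: read the wrist's pose just before it. There is no depth.
- r.hand_in(): hands the job in; it is judged then, once.
The state is a dict: "time": time; "joint_pos": joint angles; "qd": joint speeds; "joint_efforts": joint torques, N m; "tool_pos": TCP position; "tcp_rot": TCP orientation; "ft_force": force on the tool from outside, world axes, zero at the start; "wrist_torque": the same for the moment, N m; "finger_gap": finger opening in mm; "grip_force": force on a finger pad.
Only numpy, scipy, OpenCV 4.12 (cv2) and the standard library are available. Lean on these libraries where they do the work, as an engineer would, in place of code of your own. Each camera call takes 0.05 s, during which the arm holds its last target. There are 200 camera calls.

TASK

Reset the metering valve, which has no scale: crank it shut (clockwise seen from above) until you feel it seat, only gently snug and never forced, then open it exactly two full turns from that point and let go. Do not disturb the beaker and the dropper bottles standing round it.

Things in the scene. Friction and masses are not known exactly. Their poses are not given: they have to be found in the camera images.
- valve: metering valve fixed to the worktop: dark foot plate 110 x 110 x 10 mm with four bolts, aluminium block 62 x 62 mm up to z = 62 mm, brass bonnet up to 90 mm, two brass hose barbs along its y axis (ends 61 mm from the centre, 36 mm high). Origin: centre of the underside; z up. The crank's vertical axis passes through the origin. Its place and yaw change from run to run.
- crank_axis (a point): point on the crank's vertical axis, 99 mm above the worktop, at mid-thickness of the flat arm (top face at 103 mm; the hub's cap screw reaches 113 mm). Clockwise from above shuts the valve, anticlockwise opens it, with no stop but the seat. The crank does not rise or sink. Steady drag about 3 N at the grip, both ways; it stays where it is left.
- grip_mid (a point): centre of the red upright cylindrical crank grip, 22 mm in diameter, 48 mm tall (106 to 154 mm above the worktop; this point at 130 mm), 50 mm from the crank's axis. It spins freely about its own vertical axis, so fingers holding it from above go round the circle without turning. At the start it lies in the valve's +x direction from the axis.
- seat: seat ring hidden inside the block under the plug; origin: centre of its upper face. It lies 4.5 to 13.5 mm below the plug at the start, differently each run. On it lies a stiff rubber washer, worn to an unknown 0.1 to 1.5 mm: the plug lands on the washer, at a height that only feel can tell. The two turns are counted from the snug position, not from first touch.
- dropper_red_mid (a point): bystander: small white dropper bottle with a red cap, 27 mm in diameter, 85 mm tall; this point half-way up. Loose.
- dropper_yellow_mid (a point): bystander: small white dropper bottle with a yellow cap, 27 mm in diameter, 85 mm tall; this point half-way up. Loose.
- beaker_mid (a point): bystander: small clear beaker, 48 mm across, 58 mm tall; this point half-way up. Loose.
- plug: metal plug hidden in the block on the crank's axis; origin: its lower face, z up. It moves 10 mm along z per crank turn (down = shut). Tangential push at the grip while turning shut, 3 N drag included: 3 N free, then rising over 25 mm of grip travel past first touch to 8 or 9 N (snug; 7 N is enough); above 15 N, 10 mm farther, the washer is damaged. Held still, up to 3 N less is felt.

How it is judged:
By the outcome, as a careful person would: the job done as asked, in the order asked, and still so for the second after the job is handed in, with the robot touching nothing.
It also fails if it takes over 69 s, if anything falls off the work surface, if the arm or the gripper's body presses on something with over 40 N, if the wrist force passes 120 N, or if a joint passes its speed limit or range.

## Working session

There is one attempt and no reset: what is moved stays moved. The work goes in short steps, Python scripts to look and compute and a tool call to move; the robot and the scene stay as the last step left them, time stands still between calls to the robot, and variables do not carry over. Pictures are saved under pics/ and viewed, at most 10 in all, crops included, and the job is handed in when it is done.

Besides the shell and the picture viewer there is one more tool, called after "Request:" as name(argument=value, ...), one argument or row to a line, values as JSON. apply_moves: Moves the arm, as the interface text tells. Its arguments: {"type":"object","properties":{"angular":{"type":"array"},"travel":{"type":"array"},"jaw":{"type":"array"},"force":{"type":"number"}},"required":["angular","travel","jaw"]}

```bash
mkdir -p pics
python3 - <<'E'
from bench import r
import cv2,numpy as np
s=r.sense();print(s)
for n in("top","side"):
    d=r.snapshot(n);cv2.imwrite(f"pics/{n}1.png",d["color"][:,:,::-1])
    print(n,{k:np.round(v,3).tolist() for k,v in d.items() if k!="color"})
E
```

```text
{'time': 0.0, 'joint_pos': array([ 6.10539444e+01,  7.51405787e+00,  8.53321933e+01, -2.18795539e-03,
        8.72604678e+01, -4.89228797e+00]), 'qd': array([ 0.11828666,  0.06571638,  0.0170695 ,  0.00223695, -0.06291917,
        0.06309397]), 'joint_efforts': array([ 1.17314544e-04, -5.69402683e+01, -5.00551951e+01, -3.16190408e-04,
        1.52467604e-02, -1.87317340e-05]), 'tool_pos': array([244.28868348, 547.45008551, 255.2274035 ]), 'tcp_rot': array([-1.79893483e+02, -6.92399322e-03,  1.55946333e+02]), 'ft_force': array([-0.30222259,  0.17352359, -1.12925828]), 'wrist_torque': array([-0.00723869,  0.02829077,  0.00258784]), 'grip_force': 0.0, 'finger_gap': 85.38995956965451}
top {'fx': 491.304, 'fy': 491.304, 'cx': 316.591, 'cy': 203.863, 'distortion': [-0.024, 0.0, 0.0, 0.0, 0.0], 'R': [[-0.018, -1.0, -0.01], [-0.985, 0.02, -0.171], [0.172, 0.006, -0.985]], 't': [143.912, 484.662, 855.079]}
side {'fx': 520.76, 'fy': 520.76, 'cx': 314.892, 'cy': 203.622, 'distortion': [0.022, 0.0, 0.0, 0.0, 0.0], 'R': [[0.93, -0.368, 0.007], [-0.234, -0.607, -0.76], [0.284, 0.705, -0.65]], 't': [-413.593, 274.23, 685.957]}
```

View pics/top1.png

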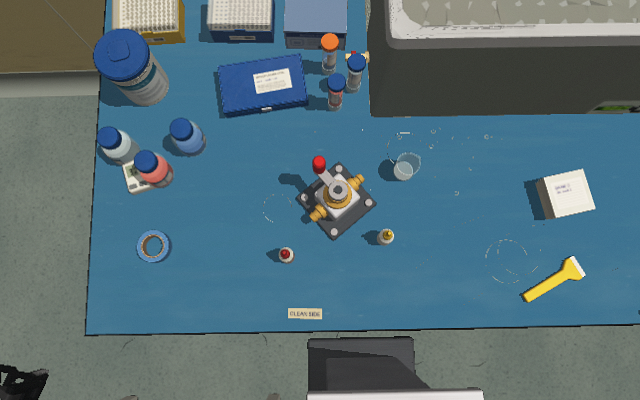

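View pics/side1.png

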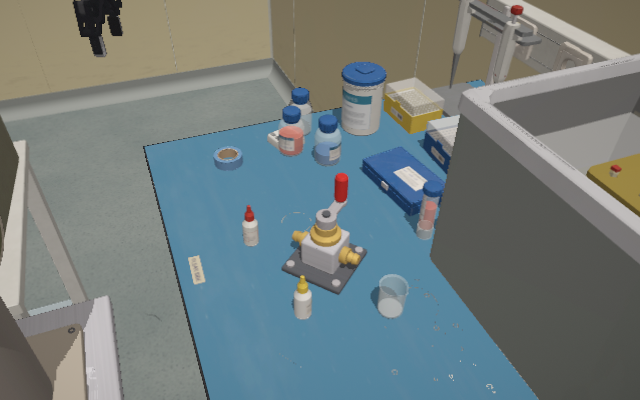

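```bash
cat > h.py <<'E'
import numpy as np,cv2
from bench import r
def cam(d):return np.array([[d["fx"],0,d["cx"]],[0,d["fy"],d["cy"]],[0,0,1]]),np.array(d["distortion"],float)
def ray(d,p,R=None,t=None):
    K,D=cam(d);R=np.array(d["R"]) if R is None else R;t=np.array(d["t"]) if t is None else t
    u=cv2.undistortPoints(np.array([[p]],float),K,D)[0,0]
    return -R.T@t,R.T@np.array([u[0],u[1],1])
def atz(d,p,z,R=None,t=None):
    c,v=ray(d,p,R,t);return c+v*(z-c[2])/v[2]
E
python3 - <<'E'
from h import *
T=r.snapshot("top");S=r.snapshot("side")
for n,p,q,z in[("grip top",(319,160),(342,177),154),("hub cap",(338,187),(326,214),113),("red cap",(286,254),(249,209),85),("yel",(386,235),(302,280),85),("beaker",(406,162),(393,284),58)]:
    print(n,atz(T,p,z).round(1),atz(S,q,z).round(1))
c=T["color"][140:250,260:430];cv2.imwrite("pics/c.png",cv2.resize(c[:,:,::-1],None,fx=4.5,fy=4.5,interpolation=2))
# red centroid
for n,d in(("top",T),("side",S)):
    a=d["color"].astype(int);m=(a[...,0]>120)&(a[...,1]<40)&(a[...,2]<50)
    k,l,st,ce=cv2.connectedComponentsWithStats(m.astype(np.uint8))
    print(n,[(st[i].tolist(),ce[i].round(1).tolist()) for i in range(1,k) if st[i,4]>25])
E
```

```text
grip top [540.  128.7 154. ] [537.6 121.  154. ]
hub cap [503.3  97.5 113. ] [498.7  91.1 113. ]
red cap [393.9 188.3  85. ] [396.4 177.7  85. ]
yel [423.2  16.1  85. ] [4.243e+02 2.000e-01 8.500e+01]
beaker [558.7 -29.6  58. ] [556.8 -34.3  58. ]
top [([313, 159, 12, 10, 33], [318.5, 164.2])]
side [([335, 180, 13, 22, 225], [340.6, 190.7])]
```

View pics/c.png

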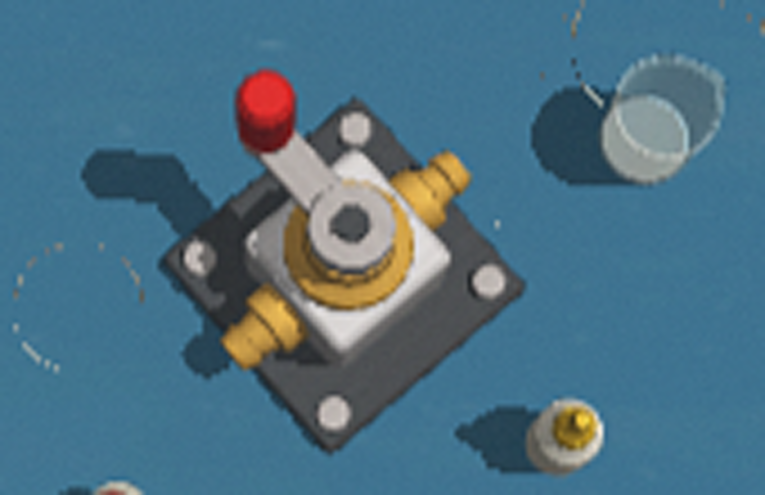

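Request:
apply_moves(
  angular=[
    [0,0,0],
    [0,0,0],
    [0,0,0],
    [0,0,0],
    [0,0,0],
    [0,0,0],
    [0,0,0],
    [0,0,0],
    [0,0,0],
    [0,0,0],
    [0,0,0],
    [0,0,0],
    [0,0,0],
    [0,0,0],
  ],
  travel=[
    [0.61,-0.875,0],
    [0.61,-0.875,0],
    [0.61,-0.875,0],
    [0.61,-0.875,0],
    [0.61,-0.875,0],
    [0.61,-0.875,0],
    [0.61,-0.875,0],
    [0.61,-0.875,0],
    [0.61,-0.875,0],
    [0.61,-0.875,0],
    [0.61,-0.875,0],
    [0.61,-0.875,0],
    [0,0,0],
    [0,0,0],
  ],
  jaw=[0.65,0.65,0.65,0.65,0.65,0.65,0.65,0.65,0.65,0.65,0.65,0.65,0.65,0.65],
  force=30,
)

```text
time: 1.95
tool_pos: [537.0, 128.1, 256.0]
tcp_rot: [-180.0, -0.0, 155.9]
ft_force: [0.1, 0.1, -0.8]
finger_gap: 55.4
grip_force: 0.0
```

Run:
```python
from h import *
s=r.sense();print(s["time"],s["tool_pos"],s["tcp_rot"],s["joint_pos"],s["finger_gap"],s["ft_force"])
d=r.snapshot("wrist");cv2.imwrite("pics/w1.png",d["color"][:,:,::-1]);print(np.array(d["mount"]).round(2),d["fx"])
T=r.snapshot("top")
print(atz(T,(336.3,200),13),atz(T,(337.8,189.6),113),atz(T,(319.3,161.6),154))
```

```text
1.95 [537.00652853 128.13873171 256.00093148] [-1.79998609e+02 -4.84975160e-02  1.55915455e+02] [ 8.08429672e+00  1.04397969e-01  9.29915863e+01  2.46786633e-02
  8.69458088e+01 -5.78324829e+01] 55.39658024512761 [ 0.0500891   0.11703951 -0.76840087]
[[   0.     -0.95   -0.32   84.09]
 [   1.      0.     -0.      0.23]
 [   0.     -0.32    0.95 -117.39]
 [   0.      0.      0.      1.  ]] 357.54267566413364
[499.1300064  97.4620784  13.       ] [498.78560886  97.92942018 113.        ] [537.35229358 128.27876516 154.        ]
```

View pics/w1.png

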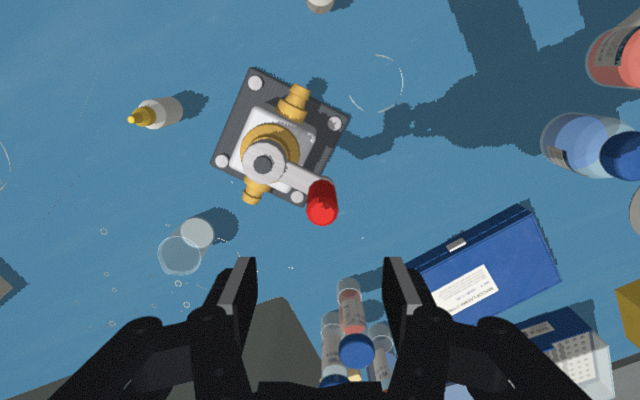

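Run:
```python
from h import *
from scipy.spatial.transform import Rotation as Ro
s=r.sense();d=r.snapshot("wrist")
Rt=Ro.from_euler("xyz",s["tcp_rot"],degrees=True).as_matrix()
M=np.array(d["mount"]);R=Rt@M[:3,:3];c=Rt@M[:3,3]+s["tool_pos"]
f=lambda p,z:atz(d,p,z,R.T,-R.T@c).round(1)
print(f((264,163),113),f((321,211),154),f((277.3,141.3),13))
print([f(p,13) for p in((255,83),(335,124),(297,197),(222,161))])
```

```text
[499.3 100.6 113. ] [537.2 130.1 154. ] [499.7  99.   13. ]
[array([440. , 104.1,  13. ]), array([507.5, 159.2,  13. ]), array([561.7,  92. ,  13. ]), array([494.7,  37.8,  13. ])]
```

Request:
apply_moves(
  angular=[
    [0,0,0],
    [0,0,0],
    [0,0,0],
    [0,0,0],
    [0,0,0],
    [0,0,0],
    [0,0,0],
    [0,0,0],
    [0,0,0],
    [0,0,0],
  ],
  travel=[
    [0.02,0.04,-0.8],
    [0,0,-0.8],
    [0,0,-0.7],
    [0,0,-0.6],
    [0,0,0],
    [0,0,0],
    [0,0,0],
    [0,0,0],
    [0,0,0],
    [0,0,0],
  ],
  jaw=[0.65,0.65,0.65,0.65,0.65,0.2,0.1,0.1,0.1,0.1],
  force=30,
)

```text
time: 3.35
tool_pos: [538.8, 129.6, 142.2]
tcp_rot: [179.9, 0.1, 155.9]
ft_force: [-2.8, -0.8, 5.1]
finger_gap: 21.2
grip_force: 29.2
```

Run:
```python
from h import *
s=r.sense();print(s)
```

```text
{'time': 3.35, 'joint_pos': array([ 8.22304534e+00,  5.11757649e+00,  9.99900984e+01, -6.51768942e-03,
        7.47825230e+01, -5.77201700e+01]), 'qd': array([ 0.03665212,  0.0089524 , -0.01400334, -0.03999273, -0.03761724,
        0.01464441]), 'joint_efforts': array([ 9.09926277e-02, -4.95849931e+01, -4.63739669e+01,  1.62000493e-01,
       -1.25636972e+00, -4.42990813e-04]), 'tool_pos': array([538.80229913, 129.55800633, 142.22357291]), 'tcp_rot': array([1.79946680e+02, 9.61925329e-02, 1.55944875e+02]), 'ft_force': array([-2.84609447, -0.75633305,  5.07019062]), 'wrist_torque': array([-0.19231609,  0.53132924, -0.0073966 ]), 'grip_force': 29.154065866023302, 'finger_gap': 21.20813017374575}
```

```bash
cat >> h.py <<'E'
def arc(a,step,n,dec=2,R=50.,e0=(0,0)):
    "rows (units) around the circle from angle a, rounding without drift"
    th=np.radians(a+step*np.arange(n+1));P=R*np.c_[np.cos(th),np.sin(th)]/40
    q=np.round(P-P[0]+np.array(e0)/40,dec);q=np.vstack([[0,0],q[1:]])
    print([[round(x,dec),round(y,dec),0] for x,y in np.diff(q,axis=0)])
    print("end cmd rel centre",((q[-1]+P[0])*40-np.array(e0)).round(2) if 0 else "", "net",(q[-1]*40).round(2))
E
python3 - <<'E'
from h import *
arc(39.2,-7.5,12,3,e0=(.6,.1))
E
```

```text
[[np.float64(0.11), np.float64(-0.131), 0], [np.float64(0.076), np.float64(-0.144), 0], [np.float64(0.058), np.float64(-0.153), 0], [np.float64(0.036), np.float64(-0.16), 0], [np.float64(0.016), np.float64(-0.162), 0], [np.float64(-0.006), np.float64(-0.164), 0], [np.float64(-0.027), np.float64(-0.161), 0], [np.float64(-0.048), np.float64(-0.156), 0], [np.float64(-0.068), np.float64(-0.149), 0], [np.float64(-0.087), np.float64(-0.139), 0], [np.float64(-0.104), np.float64(-0.126), 0], [np.float64(-0.12), np.float64(-0.111), 0]]
end cmd rel centre  net [ -6.56 -70.24]
```

Request:
apply_moves(
  angular=[
    [0,0,0],
    [0,0,0],
    [0,0,0],
    [0,0,0],
    [0,0,0],
    [0,0,0],
    [0,0,0],
    [0,0,0],
    [0,0,0],
    [0,0,0],
    [0,0,0],
    [0,0,0],
  ],
  travel=[
    [0.11,-0.131,0.04],
    [0.076,-0.144,0],
    [0.058,-0.153,0],
    [0.036,-0.16,0],
    [0.016,-0.162,0],
    [-0.006,-0.164,0],
    [-0.027,-0.161,0],
    [-0.048,-0.156,0],
    [-0.068,-0.149,0],
    [-0.087,-0.139,0],
    [-0.104,-0.126,0],
    [-0.12,-0.111,0],
  ],
  jaw=[0.1,0.1,0.1,0.1,0.1,0.1,0.1,0.1,0.1,0.1,0.1,0.1],
)

```text
time: 4.85
tool_pos: [531.8, 58.7, 142.3]
tcp_rot: [180.0, 0.1, 155.9]
ft_force: [3.1, 1.1, 5.0]
finger_gap: 20.9
grip_force: 30.4
```

```bash
cat >> h.py <<'E'
def st(C=(500.,98.)):
    s=r.sense();p=s["tool_pos"][:2]-C;f=s["ft_force"];a=np.arctan2(p[1],p[0])
    u=p/np.hypot(*p);t=np.array([u[1],-u[0]]) # cw tangent
    print("t %.2f pos"%s["time"],s["tool_pos"].round(2),"ang %.2f rad %.2f"%(np.degrees(a),np.hypot(*p)),"Fr %.2f Push %.2f Fz %.2f"%(f[:2]@u,-f[:2]@t,f[2]),"gap %.1f"%s["finger_gap"])
E
python3 - <<'E'
from h import *
st()
arc(-50.8,-7.5,12,3)
E
```

```text
t 4.85 pos [531.76  58.68 142.27] ang -51.07 rad 50.55 Fr 1.03 Push 3.10 Fz 5.00 gap 20.9
[[np.float64(-0.133), np.float64(-0.095), 0], [np.float64(-0.145), np.float64(-0.076), 0], [np.float64(-0.153), np.float64(-0.058), 0], [np.float64(-0.159), np.float64(-0.036), 0], [np.float64(-0.163), np.float64(-0.016), 0], [np.float64(-0.163), np.float64(0.006), 0], [np.float64(-0.162), np.float64(0.027), 0], [np.float64(-0.156), np.float64(0.048), 0], [np.float64(-0.149), np.float64(0.068), 0], [np.float64(-0.138), np.float64(0.087), 0], [np.float64(-0.126), np.float64(0.104), 0], [np.float64(-0.112), np.float64(0.12), 0]]
end cmd rel centre  net [-70.36   7.16]
```

Request:
apply_moves(
  angular=[
    [0,0,0],
    [0,0,0],
    [0,0,0],
    [0,0,0],
    [0,0,0],
  ],
  travel=[
    [-0.133,-0.095,0],
    [-0.145,-0.076,0],
    [-0.153,-0.058,0],
    [-0.159,-0.036,0],
    [-0.163,-0.016,0],
  ],
  jaw=[0.1,0.1,0.1,0.1,0.1],
)

```text
time: 5.48
tool_pos: [501.3, 47.6, 142.2]
tcp_rot: [-180.0, 0.1, 155.9]
ft_force: [3.4, -1.4, 6.2]
finger_gap: 21.1
grip_force: 30.6
```

Run:
```python
from h import *
st()
for k in range(16):
    a=-88.3-22.5*k;m=np.radians(a-3.75-7.5*np.arange(3));L=.1635
    print(round(a,1),[[float(round(L*np.sin(x),3)),float(round(-L*np.cos(x),3)),0] for x in m])
```

```text
t 5.47 pos [501.29  47.56 142.23] ang -88.53 rad 50.46 Fr 1.53 Push 3.38 Fz 6.16 gap 21.1
-88.3 [[-0.163, 0.006, 0], [-0.161, 0.027, 0], [-0.156, 0.048, 0]]
-110.8 [[-0.149, 0.068, 0], [-0.139, 0.087, 0], [-0.126, 0.104, 0]]
-133.3 [[-0.111, 0.12, 0], [-0.095, 0.133, 0], [-0.077, 0.144, 0]]
-155.8 [[-0.057, 0.153, 0], [-0.037, 0.159, 0], [-0.016, 0.163, 0]]
-178.3 [[0.006, 0.163, 0], [0.027, 0.161, 0], [0.048, 0.156, 0]]
-200.8 [[0.068, 0.149, 0], [0.087, 0.139, 0], [0.104, 0.126, 0]]
-223.3 [[0.12, 0.111, 0], [0.133, 0.095, 0], [0.144, 0.077, 0]]
-245.8 [[0.153, 0.057, 0], [0.159, 0.037, 0], [0.163, 0.016, 0]]
-268.3 [[0.163, -0.006, 0], [0.161, -0.027, 0], [0.156, -0.048, 0]]
-290.8 [[0.149, -0.068, 0], [0.139, -0.087, 0], [0.126, -0.104, 0]]
-313.3 [[0.111, -0.12, 0], [0.095, -0.133, 0], [0.077, -0.144, 0]]
-335.8 [[0.057, -0.153, 0], [0.037, -0.159, 0], [0.016, -0.163, 0]]
-358.3 [[-0.006, -0.163, 0], [-0.027, -0.161, 0], [-0.048, -0.156, 0]]
-380.8 [[-0.068, -0.149, 0], [-0.087, -0.139, 0], [-0.104, -0.126, 0]]
-403.3 [[-0.12, -0.111, 0], [-0.133, -0.095, 0], [-0.144, -0.077, 0]]
-425.8 [[-0.153, -0.057, 0], [-0.159, -0.037, 0], [-0.163, -0.016, 0]]
```

Request:
apply_moves(
  angular=[
    [0,0,0],
    [0,0,0],
    [0,0,0],
  ],
  travel=[
    [-0.163,0.006,0],
    [-0.161,0.027,0],
    [-0.156,0.048,0],
  ],
  jaw=[0.1,0.1,0.1],
)

```text
time: 5.85
tool_pos: [482.0, 51.0, 142.2]
tcp_rot: [-180.0, 0.0, 155.9]
ft_force: [3.3, 0.5, 5.9]
finger_gap: 20.7
grip_force: 30.6
```

```bash
python3 -c "
from h import *
st()"
```

```text
t 5.85 pos [481.96  50.97 142.21] ang -110.98 rad 50.38 Fr -1.63 Push 2.89 Fz 5.86 gap 20.7
```

Request:
apply_moves(
  angular=[
    [0,0,0],
    [0,0,0],
    [0,0,0],
  ],
  travel=[
    [-0.149,0.068,0],
    [-0.139,0.087,0],
    [-0.126,0.104,0],
  ],
  jaw=[0.1,0.1,0.1],
)

```text
time: 6.22
tool_pos: [465.5, 61.5, 142.2]
tcp_rot: [-180.0, 0.0, 155.9]
ft_force: [4.7, 0.2, 5.7]
finger_gap: 20.9
grip_force: 30.5
```

```bash
python3 -c "
from h import *
st()"
```

```text
t 6.22 pos [465.51  61.46 142.22] ang -133.34 rad 50.25 Fr -3.36 Push 3.28 Fz 5.66 gap 20.9
```

Request:
apply_moves(
  angular=[
    [0,0,0],
    [0,0,0],
    [0,0,0],
  ],
  travel=[
    [-0.1,0.125,0],
    [-0.09,0.133,0],
    [-0.072,0.144,0],
  ],
  jaw=[0.1,0.1,0.1],
)

```text
time: 6.6
tool_pos: [454.6, 77.2, 142.2]
tcp_rot: [-179.9, -0.0, 155.9]
ft_force: [0.4, -3.4, 8.2]
finger_gap: 20.9
grip_force: 30.8
```

```bash
python3 -c "
from h import *
st()"
```

```text
t 6.60 pos [454.61  77.17 142.17] ang -155.35 rad 49.94 Fr 1.04 Push 3.28 Fz 8.22 gap 20.9
```

Request:
apply_moves(
  angular=[
    [0,0,0],
    [0,0,0],
    [0,0,0],
  ],
  travel=[
    [-0.057,0.153,0.02],
    [-0.037,0.159,0.02],
    [-0.016,0.163,0],
  ],
  jaw=[0.1,0.1,0.1],
)

```text
time: 6.98
tool_pos: [450.1, 96.6, 142.4]
tcp_rot: [-179.9, -0.0, 155.9]
ft_force: [6.9, -3.2, -4.9]
finger_gap: 20.8
grip_force: 30.0
```

```bash
python3 -c "
from h import *
st()"
```

```text
t 6.97 pos [450.12  96.59 142.4 ] ang -178.38 rad 49.90 Fr -6.83 Push 3.37 Fz -4.93 gap 20.8
```

Request:
apply_moves(
  angular=[
    [0,0,0],
    [0,0,0],
    [0,0,0],
  ],
  travel=[
    [0.03,0.163,-0.01],
    [0.037,0.161,0],
    [0.058,0.156,0],
  ],
  jaw=[0.1,0.1,0.1],
)

```text
time: 7.35
tool_pos: [454.2, 116.4, 142.3]
tcp_rot: [-179.9, -0.2, 156.0]
ft_force: [-4.6, -1.6, 3.4]
finger_gap: 21.2
grip_force: 30.9
```

```bash
python3 -c "
from h import *
st()"
```

```text
t 7.35 pos [454.15 116.39 142.29] ang 158.14 rad 49.40 Fr 3.70 Push 3.24 Fz 3.39 gap 21.2
```

Request:
apply_moves(
  angular=[
    [0,0,0],
    [0,0,0],
    [0,0,0],
  ],
  travel=[
    [0.058,0.154,0],
    [0.08,0.142,0],
    [0.104,0.126,0],
  ],
  jaw=[0.1,0.1,0.1],
)

```text
time: 7.72
tool_pos: [465.1, 133.0, 142.4]
tcp_rot: [-179.9, -0.1, 156.0]
ft_force: [-2.3, -2.9, -1.7]
finger_gap: 20.8
grip_force: 30.2
```

```bash
python3 -c "
from h import *
st()"
```

```text
t 7.72 pos [465.06 133.04 142.37] ang 134.92 rad 49.48 Fr -0.39 Push 3.69 Fz -1.72 gap 20.8
```

Request:
apply_moves(
  angular=[
    [0,0,0],
    [0,0,0],
  ],
  travel=[
    [0.12,0.111,0],
    [0.133,0.095,0],
  ],
  jaw=[0.1,0.1],
)

```text
time: 7.98
tool_pos: [475.5, 141.0, 142.4]
tcp_rot: [-179.9, -0.1, 155.9]
ft_force: [-0.7, -4.9, -5.0]
finger_gap: 21.1
grip_force: 30.0
```

```bash
python3 -c "
from h import *
st()"
```

```text
t 7.97 pos [475.51 141.05 142.4 ] ang 119.64 rad 49.53 Fr -3.85 Push 3.04 Fz -4.97 gap 21.1
```

Request:
apply_moves(
  angular=[
    [0,0,0],
    [0,0,0],
    [0,0,0],
  ],
  travel=[
    [0.144,0.07,-0.01],
    [0.153,0.05,0],
    [0.159,0.03,0],
  ],
  jaw=[0.1,0.1,0.1],
)

```text
time: 8.35
tool_pos: [494.0, 147.2, 142.4]
tcp_rot: [-180.0, -0.0, 155.9]
ft_force: [-3.0, -3.2, -4.8]
finger_gap: 21.0
grip_force: 30.1
```

```bash
python3 -c "
from h import *
st()"
```

```text
t 8.35 pos [494.   147.17 142.41] ang 96.96 rad 49.53 Fr -2.86 Push 3.35 Fz -4.76 gap 21.0
```

Request:
apply_moves(
  angular=[
    [0,0,0],
    [0,0,0],
    [0,0,0],
  ],
  travel=[
    [0.163,0.01,-0.01],
    [0.163,-0.01,0],
    [0.161,-0.03,0],
  ],
  jaw=[0.1,0.1,0.1],
)

```text
time: 8.72
tool_pos: [513.7, 145.8, 142.3]
tcp_rot: [-180.0, -0.0, 155.9]
ft_force: [-3.6, -3.0, -1.4]
finger_gap: 21.0
grip_force: 30.4
```

```bash
python3 -c "
from h import *
st()"
```

```text
t 8.72 pos [513.71 145.79 142.34] ang 73.99 rad 49.72 Fr -3.87 Push 2.66 Fz -1.45 gap 21.0
```

Request:
apply_moves(
  angular=[
    [0,0,0],
    [0,0,0],
    [0,0,0],
  ],
  travel=[
    [0.152,-0.06,0],
    [0.146,-0.076,0],
    [0.139,-0.088,0],
  ],
  jaw=[0.1,0.1,0.1],
)

```text
time: 9.1
tool_pos: [531.2, 136.9, 142.4]
tcp_rot: [180.0, 0.0, 156.0]
ft_force: [-3.8, 0.9, -2.0]
finger_gap: 21.0
grip_force: 30.3
```

```bash
python3 -c "
from h import *
st()"
```

```text
t 9.10 pos [531.24 136.86 142.38] ang 51.20 rad 49.86 Fr -1.74 Push 3.53 Fz -2.00 gap 21.0
```

Request:
apply_moves(
  angular=[
    [0,0,0],
    [0,0,0],
    [0,0,0],
  ],
  travel=[
    [0.124,-0.106,0],
    [0.111,-0.12,0],
    [0.095,-0.133,0],
  ],
  jaw=[0.1,0.1,0.1],
)

```text
time: 9.48
tool_pos: [543.9, 122.2, 142.3]
tcp_rot: [-180.0, -0.0, 155.9]
ft_force: [-7.5, 1.2, 0.2]
finger_gap: 21.0
grip_force: 30.5
```

```bash
python3 -c "
from h import *
st()"
```

```text
t 9.47 pos [543.95 122.24 142.31] ang 28.88 rad 50.19 Fr -6.01 Push 4.72 Fz 0.19 gap 21.0
```

Request:
apply_moves(
  angular=[
    [0,0,0],
    [0,0,0],
  ],
  travel=[
    [0.04,-0.155,0],
    [0.035,-0.158,0],
  ],
  jaw=[0.1,0.1],
)

```text
time: 9.72
tool_pos: [548.1, 111.2, 142.5]
tcp_rot: [179.8, 0.1, 156.0]
ft_force: [2.7, 11.0, -8.1]
finger_gap: 21.2
grip_force: 30.1
```

```bash
python3 -c "
from h import *
st()"
```

```text
t 9.72 pos [548.13 111.17 142.51] ang 15.30 rad 49.90 Fr 5.54 Push 9.90 Fz -8.08 gap 21.2
```

Request:
apply_moves(
  angular=[
    [0,0,0],
    [0,0,0],
  ],
  travel=[
    [0.02,0,-0.02],
    [0,0,0],
  ],
  jaw=[0.1,0.1],
)

```text
time: 9.98
tool_pos: [548.6, 110.7, 142.3]
tcp_rot: [179.9, 0.0, 156.0]
ft_force: [-3.1, 5.1, 1.2]
finger_gap: 20.8
grip_force: 30.8
```

```bash
python3 -c "
from h import *
st()"
```

```text
t 9.97 pos [548.56 110.67 142.34] ang 14.63 rad 50.19 Fr -1.75 Push 5.75 Fz 1.19 gap 20.8
```

Request:
apply_moves(
  angular=[
    [0,0,0],
    [0,0,0],
    [0,0,0],
  ],
  travel=[
    [0.007,-0.03,0],
    [0.006,-0.03,0],
    [0.006,-0.03,0],
  ],
  jaw=[0.1,0.1,0.1],
)

```text
time: 10.35
tool_pos: [549.2, 108.0, 142.3]
tcp_rot: [179.8, 0.0, 156.0]
ft_force: [-3.2, 9.9, -0.9]
finger_gap: 21.0
grip_force: 30.8
```

```bash
python3 -c "
from h import *
st()"
```

```text
t 10.35 pos [549.18 107.96 142.3 ] ang 11.45 rad 50.18 Fr -1.15 Push 10.34 Fz -0.89 gap 21.0
```

```bash
cat >> h.py <<'E'
def tab(a,b,n,cmd,C=(499.7,98.2),R=49.7):
    th=np.radians(np.linspace(a,b,n+1)[1:]);P=np.array(C)+R*np.c_[np.cos(th),np.sin(th)]
    q=np.round(np.vstack([cmd,P])/40,2 if 0 else 3);D=np.diff(q,axis=0)
    print([[float(round(x,3)),float(round(y,3)),0] for x,y in D]);print("cmd end",cmd+D.sum(0)*40)
E
python3 - <<'E'
from h import *
# commanded position from all rows so far
X=[.61*12+.02, .11+.076+.058+.036+.016-.006-.027-.048-.068-.087-.104-.12, -.133-.145-.153-.159-.163, -.48,-.414,-.262,-.11,.125,.242,.253,.456,.487,.437,.33,.075,.02,.019]
Y=[-.875*12+.04,-1.756,-.281,.081,.259,.402,.475,.48,.422,.206,.15,-.03,-.224,-.359,-.313,0,-.09]
# start: TCP nominal
c=np.array([244.527,547.916])+40*np.array([sum(X),sum(Y)]);print(c);st()
tab(8.5,191.5,20,c)
E
```

```text
[548.567 106.396]
t 10.35 pos [549.18 107.96 142.3 ] ang 11.45 rad 50.18 Fr -1.15 Push 10.34 Fz -0.89 gap 21.0
[[-0.037, 0.172, 0], [-0.075, 0.183, 0], [-0.104, 0.169, 0], [-0.128, 0.151, 0], [-0.152, 0.128, 0], [-0.169, 0.103, 0], [-0.184, 0.074, 0], [-0.193, 0.044, 0], [-0.198, 0.013, 0], [-0.197, -0.018, 0], [-0.192, -0.05, 0], [-0.182, -0.08, 0], [-0.166, -0.108, 0], [-0.147, -0.132, 0], [-0.125, -0.155, 0], [-0.098, -0.172, 0], [-0.069, -0.186, 0], [-0.039, -0.194, 0], [-0.008, -0.198, 0], [0.024, -0.197, 0]]
cmd end [451.007  88.276]
```

Request:
apply_moves(
  angular=[
    [0,0,0],
    [0,0,0],
    [0,0,0],
    [0,0,0],
    [0,0,0],
    [0,0,0],
    [0,0,0],
    [0,0,0],
    [0,0,0],
    [0,0,0],
    [0,0,0],
    [0,0,0],
    [0,0,0],
    [0,0,0],
    [0,0,0],
    [0,0,0],
    [0,0,0],
    [0,0,0],
    [0,0,0],
    [0,0,0],
  ],
  travel=[
    [-0.037,0.172,0],
    [-0.075,0.183,0],
    [-0.104,0.169,0],
    [-0.128,0.151,0],
    [-0.152,0.128,0],
    [-0.169,0.103,0],
    [-0.184,0.074,0],
    [-0.193,0.044,0],
    [-0.198,0.013,0],
    [-0.197,-0.018,0],
    [-0.192,-0.05,0],
    [-0.182,-0.08,0],
    [-0.166,-0.108,0],
    [-0.147,-0.132,0],
    [-0.125,-0.155,0],
    [-0.098,-0.172,0],
    [-0.069,-0.186,0],
    [-0.039,-0.194,0],
    [-0.008,-0.198,0],
    [0.024,-0.197,0],
  ],
  jaw=[0.1,0.1,0.1,0.1,0.1,0.1,0.1,0.1,0.1,0.1,0.1,0.1,0.1,0.1,0.1,0.1,0.1,0.1,0.1,0.1],
)

```text
time: 12.85
tool_pos: [451.0, 88.6, 142.2]
tcp_rot: [179.9, -0.0, 156.0]
ft_force: [1.5, 2.9, 8.6]
finger_gap: 21.0
grip_force: 31.5
```

Run:
```python
from h import *
st()
tab(191.5,371.5,20,np.array([451.007,88.276]))
```

```text
t 12.85 pos [451.02  88.55 142.2 ] ang -169.08 rad 49.88 Fr -2.04 Push -2.53 Fz 8.55 gap 21.0
[[0.054, -0.187, 0], [0.082, -0.177, 0], [0.109, -0.161, 0], [0.133, -0.143, 0], [0.154, -0.12, 0], [0.17, -0.095, 0], [0.183, -0.066, 0], [0.192, -0.038, 0], [0.195, -0.006, 0], [0.193, 0.023, 0], [0.188, 0.054, 0], [0.176, 0.083, 0], [0.162, 0.109, 0], [0.143, 0.133, 0], [0.12, 0.153, 0], [0.094, 0.171, 0], [0.067, 0.183, 0], [0.037, 0.191, 0], [0.007, 0.195, 0], [-0.024, 0.194, 0]]
cmd end [548.407 108.116]
```

Request:
apply_moves(
  angular=[
    [0,0,0],
    [0,0,0],
    [0,0,0],
    [0,0,0],
    [0,0,0],
    [0,0,0],
    [0,0,0],
    [0,0,0],
    [0,0,0],
    [0,0,0],
    [0,0,0],
    [0,0,0],
    [0,0,0],
    [0,0,0],
    [0,0,0],
    [0,0,0],
    [0,0,0],
    [0,0,0],
    [0,0,0],
    [0,0,0],
  ],
  travel=[
    [0.054,-0.187,0],
    [0.082,-0.177,0],
    [0.109,-0.161,0],
    [0.133,-0.143,0],
    [0.154,-0.12,0],
    [0.17,-0.095,0],
    [0.183,-0.066,0],
    [0.192,-0.038,0],
    [0.195,-0.006,0],
    [0.193,0.023,0],
    [0.188,0.054,0],
    [0.176,0.083,0],
    [0.162,0.109,0],
    [0.143,0.133,0],
    [0.12,0.153,0],
    [0.094,0.171,0],
    [0.067,0.183,0],
    [0.037,0.191,0],
    [0.007,0.195,0],
    [-0.024,0.194,0],
  ],
  jaw=[0.1,0.1,0.1,0.1,0.1,0.1,0.1,0.1,0.1,0.1,0.1,0.1,0.1,0.1,0.1,0.1,0.1,0.1,0.1,0.1],
)

```text
time: 15.35
tool_pos: [549.2, 107.5, 142.2]
tcp_rot: [180.0, 0.1, 155.9]
ft_force: [3.1, -3.4, 5.8]
finger_gap: 20.6
grip_force: 31.3
```

Run:
```python
from h import *
st()
tab(11.5,191.5,20,np.array([548.407,108.116]))
```

```text
t 15.35 pos [549.21 107.52 142.23] ang 10.95 rad 50.12 Fr 2.36 Push -3.90 Fz 5.83 gap 20.6
[[-0.054, 0.187, 0], [-0.082, 0.177, 0], [-0.109, 0.161, 0], [-0.133, 0.143, 0], [-0.154, 0.12, 0], [-0.17, 0.095, 0], [-0.183, 0.066, 0], [-0.192, 0.038, 0], [-0.195, 0.006, 0], [-0.193, -0.023, 0], [-0.188, -0.054, 0], [-0.176, -0.083, 0], [-0.162, -0.109, 0], [-0.143, -0.133, 0], [-0.12, -0.153, 0], [-0.094, -0.171, 0], [-0.067, -0.183, 0], [-0.037, -0.191, 0], [-0.007, -0.195, 0], [0.024, -0.194, 0]]
cmd end [451.007  88.276]
```

One turn open; same again, second turn.

Request:
apply_moves(
  angular=[
    [0,0,0],
    [0,0,0],
    [0,0,0],
    [0,0,0],
    [0,0,0],
    [0,0,0],
    [0,0,0],
    [0,0,0],
    [0,0,0],
    [0,0,0],
    [0,0,0],
    [0,0,0],
    [0,0,0],
    [0,0,0],
    [0,0,0],
    [0,0,0],
    [0,0,0],
    [0,0,0],
    [0,0,0],
    [0,0,0],
  ],
  travel=[
    [-0.054,0.187,0],
    [-0.082,0.177,0],
    [-0.109,0.161,0],
    [-0.133,0.143,0],
    [-0.154,0.12,0],
    [-0.17,0.095,0],
    [-0.183,0.066,0],
    [-0.192,0.038,0],
    [-0.195,0.006,0],
    [-0.193,-0.023,0],
    [-0.188,-0.054,0],
    [-0.176,-0.083,0],
    [-0.162,-0.109,0],
    [-0.143,-0.133,0],
    [-0.12,-0.153,0],
    [-0.094,-0.171,0],
    [-0.067,-0.183,0],
    [-0.037,-0.191,0],
    [-0.007,-0.195,0],
    [0.024,-0.194,0],
  ],
  jaw=[0.1,0.1,0.1,0.1,0.1,0.1,0.1,0.1,0.1,0.1,0.1,0.1,0.1,0.1,0.1,0.1,0.1,0.1,0.1,0.1],
)

```text
time: 17.85
tool_pos: [451.0, 88.5, 142.2]
tcp_rot: [179.9, -0.0, 156.0]
ft_force: [0.8, 3.8, 9.2]
finger_gap: 20.9
grip_force: 31.5
```

Request:
apply_moves(
  angular=[
    [0,0,0],
    [0,0,0],
    [0,0,0],
    [0,0,0],
    [0,0,0],
    [0,0,0],
    [0,0,0],
    [0,0,0],
    [0,0,0],
    [0,0,0],
    [0,0,0],
    [0,0,0],
    [0,0,0],
    [0,0,0],
    [0,0,0],
    [0,0,0],
    [0,0,0],
    [0,0,0],
    [0,0,0],
    [0,0,0],
  ],
  travel=[
    [0.054,-0.187,0],
    [0.082,-0.177,0],
    [0.109,-0.161,0],
    [0.133,-0.143,0],
    [0.154,-0.12,0],
    [0.17,-0.095,0],
    [0.183,-0.066,0],
    [0.192,-0.038,0],
    [0.195,-0.006,0],
    [0.193,0.023,0],
    [0.188,0.054,0],
    [0.176,0.083,0],
    [0.162,0.109,0],
    [0.143,0.133,0],
    [0.12,0.153,0],
    [0.094,0.171,0],
    [0.067,0.183,0],
    [0.037,0.191,0],
    [0.007,0.195,0],
    [0,0,0],
  ],
  jaw=[0.1,0.1,0.1,0.1,0.1,0.1,0.1,0.1,0.1,0.1,0.1,0.1,0.1,0.1,0.1,0.1,0.1,0.1,0.1,0.1],
)

```text
time: 20.35
tool_pos: [550.1, 100.5, 142.2]
tcp_rot: [180.0, 0.1, 156.0]
ft_force: [4.7, 1.0, 5.7]
finger_gap: 21.3
grip_force: 31.3
```

Run:
```python
from h import *
st()
```

```text
t 20.35 pos [550.05 100.46 142.22] ang 2.81 rad 50.11 Fr 4.77 Push 0.78 Fz 5.73 gap 21.3
```

Request:
apply_moves(
  angular=[
    [0,0,0],
    [0,0,0],
    [0,0,0],
    [0,0,0],
  ],
  travel=[
    [0.01,0.08,-0.01],
    [0,0.08,0],
    [-0.01,0.075,0],
    [0,0,0],
  ],
  jaw=[0.1,0.1,0.1,0.1],
)

```text
time: 20.85
tool_pos: [549.1, 109.2, 142.1]
tcp_rot: [-179.9, -0.0, 155.9]
ft_force: [-2.6, -2.1, 11.6]
finger_gap: 21.1
grip_force: 32.0
```

Run:
```python
from h import *
st()
```

```text
t 20.85 pos [549.07 109.22 142.05] ang 12.88 rad 50.34 Fr -3.02 Push -1.46 Fz 11.57 gap 21.1
```

Request:
apply_moves(
  angular=[
    [0,0,0],
    [0,0,0],
    [0,0,0],
    [0,0,0],
    [0,0,0],
    [0,0,0],
    [0,0,0],
  ],
  travel=[
    [-0.02,-0.01,0.04],
    [0,0,0],
    [0,0,0],
    [0,0,0],
    [0,0,0],
    [0,0,0],
    [0,0,0],
  ],
  jaw=[0.1,0.1,0.3,0.4,0.6,0.65,0.65],
)

```text
time: 21.72
tool_pos: [548.5, 109.4, 142.7]
tcp_rot: [-180.0, -0.0, 156.0]
ft_force: [0.0, -0.3, 0.1]
finger_gap: 55.9
grip_force: 0.0
```

Request:
apply_moves(
  angular=[
    [0,0,0],
    [0,0,0],
    [0,0,0],
    [0,0,0],
    [0,0,0],
    [0,0,0],
  ],
  travel=[
    [0,0,0.4],
    [0,0,0.8],
    [0,0,0.8],
    [0,0,0.8],
    [0,0,0],
    [0,0,0],
  ],
  jaw=[0.65,0.65,0.65,0.65,0.65,0.65],
)

```text
time: 22.48
tool_pos: [548.6, 109.4, 255.0]
tcp_rot: [180.0, 0.0, 156.0]
ft_force: [0.4, 0.3, -0.7]
finger_gap: 55.3
grip_force: 0.0
```

Run:
```python
from h import *
from scipy.spatial.transform import Rotation as Ro
st();d=r.snapshot("wrist");cv2.imwrite("pics/w2.png",d["color"][:,:,::-1])
```

```text
t 22.48 pos [548.56 109.4  255.04] ang 13.21 rad 49.87 Fr 0.45 Push 0.18 Fz -0.75 gap 55.3
```

View pics/w2.png

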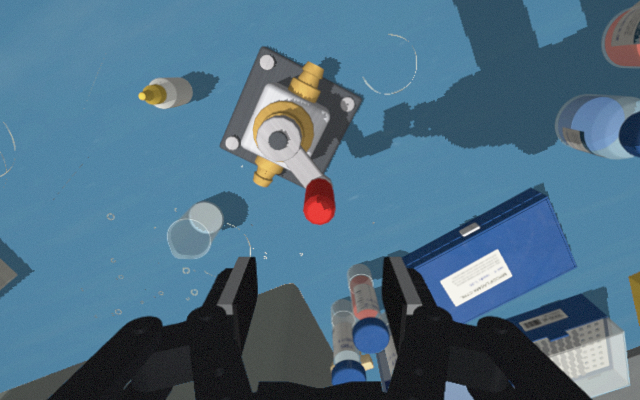

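The picture shows the crank released (hub about 279,139; grip about 319,205). The beaker and yellow bottle are upright and undisturbed.

```bash
python3 -c "
from bench import r
print(r.hand_in())"
```

```text
the job is handed in; nothing more can be done
None
```

I cranked the valve shut to a snug seat, opened it two turns to within about 2° by my reading, released it and handed the job in at about 22 s. The push peaked near 10 N, just over the 8–9 N snug range but under the 15 N damage limit. The last picture showed the beaker and yellow bottle undisturbed; the red bottle was out of view.

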